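# Hook the shoe tray out of the farrier's cooling rack

## Task

Take the hook from its wooden stand, drop its prong into the pull ring of the tray that holds the horseshoes and drag that tray out along the bench until it is completely clear of the rack. Leave the tray with the straight bars where it is, then unhook, set the hook back on its stand as it was and let go.

Things in the scene. Friction and masses are not known exactly. Their poses are not given: they have to be found in the camera images.
- hook_grip (a point): Mid-handle of the hook, where to grip. Wood bar 130 mm long (x), 26 wide (y), 24 high. x runs from hook end to butt, z up. A 10 thick rod leaves the -x end and bends straight down at x=-115. It rests level, prong down, on a fixed wooden stand: this point 82 up, 84 free for fingers between the 12 thick uprights at x=+-48, their end lips 36 off to each side. It goes back to this pose.
- hook_tip (a point): Lower end of the hook's round prong (10 mm thick, straight down): at (-115, 0, -50) mm from hook_grip in the hook's axes, 32 above the bench at the start. The hook weighs 0.16 kg, balanced near hook_grip; drag with the handle level and in line with the ring's x, butt outwards.
- shoe_ring (a point): Centre of the flat-lying pull ring (hole 44 mm, wire 7, 28 above the bench, free below) on the loose steel tray with U-shaped horseshoes: 130 long, 120 wide, 34 high, about 0.45 kg. x points out of the rack (the way to drag), z up. Tray front 38, back 168 behind this point; front 10 outside the mouth at the start, so clear after 120 of travel; 140 to 160 is good, the bench is free that far.
- bar_ring (a point): The same point on the otherwise identical tray with four straight steel bars, in the other bay, as far in, axes parallel; it stays put. Either tray may be in either bay. The fixed low steel rack has two bays side by side, 140 mm apart, open towards +y, guides 30 high, 6 play each side of a tray; a shelf up to 91 high covers only the back 52 of it.
Things that resemble listed ones, but are neither listed nor needed, are in the scene too. What is shaped like the part that bears hook_grip but red or turquoise is not meant.

How it is judged:
By the outcome, as a careful person would: the job done as asked, in the order asked, and still so for the second after the job is handed in, with the robot touching nothing.
It also fails if it takes over 50 s, if anything falls off the work surface, if the arm or the gripper's body presses on something with over 40 N, if the wrist force passes 120 N, or if a joint passes its speed limit or range.

## Robot

A 7-joint arm with a two-finger parallel gripper is mounted at the origin on the work surface. World frame = base frame: x ahead of the robot, y to its left, z up, the work surface at z = 0. Lengths are in m, angles in rad, forces in N, time in s.
With the tool pointing down it reaches from about 0.425 to 0.925 m from the base axis. Payload 6.8 kg.
Tool frame: the origin (TCP) lies between the finger pads; the fingertips stand 17 mm ahead of it and the grasp point (between the pads) lies 2 mm behind it; z points along the fingers, y is the direction in which the jaws open and shut (so a half turn about z gives the same grasp; the last joint's range is limited). The gripper opens to 85 mm and grips with 20 to 120 N. Pads are 22 mm wide; open, the fingers measure 114 mm over their backs; the gripper's body (76 mm by 85 mm) begins 54 mm behind the grasp point. The pads swing forward as they close: fully open they stand 13 mm farther back than shut.
Start: joints at [-1.396, 0.477, 0.022, 1.555, -0.011, 1.109, -0.083], TCP at [0.188, 0.648, 0.248] pointing down, gripper open.
Joint ranges: [-2.96, 2.96], [-0.34, 2.1], [-1.41, 1.46], [0.24, 2.44], [-1.37, 4.51], [0.17, 1.92], [-2.96, 2.96]. Speed limits (rad/s): [2.39, 2.39, 3.14, 3.14, 3.14, 3.14, 3.14].

## Interface

Orientations are given as a unit quaternion [w, x, y, z].
In Python, from station import bot gives the robot as it stands. The module is installed in compiled form; this text tells all that it offers.
- The arm moves only by the tool carry_out, never from a script. Its argument "moves" is a list of rows, each a list of 3 entries, a list of its own where there are three numbers: the turn, a rotation vector about the tool's x, y, z in degrees, then the shift along the tool's x, y, z in cm, then the finger opening in cm, from 0 to 8.54. A call has 1 to 5 rows; each row is the pose to reach, as a shift and turn from the pose commanded when the call began, along the tool's axes at that moment; what a row does not reach only later rows make up. A row lasts 1/8 s, in which the tool goes at most 62.5 mm and 10.7 degrees, less where a joint would pass 70% of its speed; a pose out of reach is approached as far as the arm can. A call with a gripper value outside its range is refused whole. The fingers move at their own pace and stop on an object; "newtons" is the grip in N (left out, the last holds). Time passes only in rows, so rows that repeat a pose let the fingers close. It gives the time, the measured TCP pose, the force and the opening at its end, in the units of the state.
- bot.get_obs(): the state, without advancing time (a new reading comes with each control period).
- bot.read_camera(name): name is "scene" or "top" or "wrist"; returns the picture (384x512x3 uint8, red, green, blue); there is no depth.
- bot.camera_info(name): a dict with "vertical_fov" (degrees; the focal length in pixels is half the picture's height over the tangent of half this angle, whatever the lens; pixels are square), "cx", "cy" (the principal point, pixels), "position" and "attitude" of the camera in the world. Camera axes: x right, y up, looking along -z (the intrinsics and any distortion apply to the point x, -y, -z); pixel columns grow to the right and rows downward; lengths in m; the calibration is good to about 2 mm. A picture is of the moment at which its call begins: read the wrist's pose just before it. camera_info takes no time and is no camera call; for the wrist camera it gives the pose at the moment of the call.
- bot.hand_in(): hands the job in, once; it reports no verdict.
Trained networks look in the newest picture that a camera, given by its name, has taken for a name from the list of things; names that differ only in an ending like _2 or _b are one class to them, and where a whole thing is asked for, a point or a joint stands for the part that bears it (a point fixed in the world has none). Each returns a list of dicts, best first, with "score" (0 to 1); they miss things now and then, are a little off and sometimes report something else, mostly with a low value. They report only what shows in the picture. A call takes as long as a camera call. They do not tell look-alikes from the thing itself.
- bot.silhouettes(label, camera): "region" (384x512 bool, what is visible of it) and "location" ([column, row] in pixels, amid what is visible of it).
The state is a dict: "t": time; "q": joint angles; "joint_vel": joint speeds; "joint_torque": joint torques, N m; "eef_pos": TCP position; "tool_rot": TCP orientation; "contact_force": force on the tool from outside, world axes, zero at the start; "torque": the same for the moment, N m; "gripper_width": opening from 0.0 (shut) to 1.0 (fully open).
Only numpy, scipy, OpenCV 4.12 (cv2) and the standard library are available. Lean on these libraries where they do the work, as an engineer would, in place of code of your own. Each camera call takes 0.05 s, during which the arm holds its last target. There are 200 camera calls.

## Working session

There is one attempt and no reset: what is moved stays moved. The work goes in short steps, Python scripts to look and compute and a tool call to move; the robot and the scene stay as the last step left them, time stands still between calls to the robot, and variables do not carry over. Pictures are saved under pics/ and viewed, about 8 in all and at most 12, crops included, and the job is handed in when it is done.

Besides the shell and the picture viewer there is one more tool, called as name(argument=value, ...), one argument or row to a line, values as JSON. carry_out: Moves the arm, as the interface text tells. Its arguments: {"type":"object","properties":{"moves":{"type":"array"},"newtons":{"type":"number"}},"required":["moves"]}

```bash
mkdir -p pics
cat > h.py <<'E'
import numpy as np, cv2
from station import bot
from scipy.spatial.transform import Rotation as R
def cam(n):
    c=bot.camera_info(n); f=192/np.tan(np.radians(c['vertical_fov'])/2); return c,f
def rot(c):
    a=np.array(c['attitude'],float)
    return a if a.shape==(3,3) else R.from_quat(a[[1,2,3,0]]).as_matrix()
def px2w(n,uv,z,c=None):
    c0,f=cam(n); c=c or c0; Rm=rot(c); uv=np.atleast_2d(uv)
    d=np.c_[(uv[:,0]-c['cx'])/f,-(uv[:,1]-c['cy'])/f,-np.ones(len(uv))]@Rm.T
    p=np.array(c['position']); return p+d*((z-p[2])/d[:,2])[:,None]
def w2px(n,P,c=None):
    c0,f=cam(n); c=c or c0; q=(np.atleast_2d(P)-np.array(c['position']))@rot(c)
    return np.c_[c['cx']+f*q[:,0]/-q[:,2],c['cy']-f*q[:,1]/-q[:,2]]
def save(n,name,crop=None,s=1):
    im=bot.read_camera(n)
    if crop: im=im[crop[1]:crop[3],crop[0]:crop[2]]
    cv2.imwrite('pics/'+name,cv2.resize(im[:,:,::-1],None,fx=s,fy=s,interpolation=2)); return im
E
python3 - <<'E'
from h import *
a=save('top','a.png');b=save('scene','b.png')
cv2.imwrite('pics/ab.png',cv2.resize(np.vstack([a,b])[:,:,::-1],None,fx=.78,fy=.78))
for n in('top','scene','wrist'):print(n,bot.camera_info(n))
for n in('top','scene'):
  for l in('hook_grip','hook_tip','shoe_ring','bar_ring'):
    for d in bot.silhouettes(l,n):print(n,l,round(d['score'],2),d['location'],d['region'].sum())
print(bot.get_obs())
E
```

```text
top {'vertical_fov': 45.346309548401535, 'cx': 253.13196828273993, 'cy': 200.47793409762411, 'position': array([0.28660928, 0.04034774, 1.31342745]), 'attitude': array([ 0.70790604,  0.04599481, -0.03806095, -0.703779  ])}
scene {'vertical_fov': 55.78425419640352, 'cx': 261.0882632316283, 'cy': 191.79946585197044, 'position': array([0.95616897, 0.16832873, 0.86489548]), 'attitude': array([0.59401924, 0.18740652, 0.23410243, 0.74646902])}
wrist {'vertical_fov': 60.63839698870167, 'cx': 257.8689203915133, 'cy': 189.68430042662231, 'position': array([0.11512457, 0.66977677, 0.37355626]), 'attitude': array([ 0.79089713, -0.11969222, -0.08922439,  0.59345978])}
top hook_grip 0.85 [144.7, 284.6] 522
top hook_grip 0.68 [156.2, 180.1] 601
top hook_grip 0.68 [254.7, 175.2] 644
top hook_tip 0.94 [251.2, 171.8] 563
top hook_tip 0.91 [151.5, 288.1] 543
top hook_tip 0.64 [152.2, 177.9] 626
top shoe_ring 0.63 [390.2, 128.8] 1996
top bar_ring 0.66 [387.3, 171.9] 2106
scene hook_grip 0.81 [376.6, 164.1] 633
scene hook_grip 0.76 [363.7, 236.6] 877
scene hook_grip 0.73 [256.9, 236.3] 833
scene hook_ti
[... 204 characters left out ...]
[-1.39611604,  0.47704679,  0.02241151,  1.55544012, -0.01151546,
        1.10932563, -0.08311459]), 'joint_vel': array([-7.08658889e-04, -8.05817205e-05,  4.21664881e-04, -4.41189427e-04,
       -3.31722115e-04,  9.52091030e-05,  3.00788136e-05]), 'joint_torque': array([-1.60656233e-03, -5.95809424e+01,  1.60456091e+00, -2.81283259e+01,
        1.24857659e-02,  2.70625809e-03,  3.07015682e-05]), 'eef_pos': array([0.18833816, 0.64817767, 0.24825975]), 'tool_rot': array([-1.29755811e-05,  1.40945871e-01,  9.90017302e-01, -4.48753450e-05]), 'contact_force': array([0.84102946, 0.39617437, 0.700662  ]), 'torque': array([-0.0063915 ,  0.00565201,  0.01207345]), 'gripper_width': 1.000978276681339}
```

View pics/ab.png

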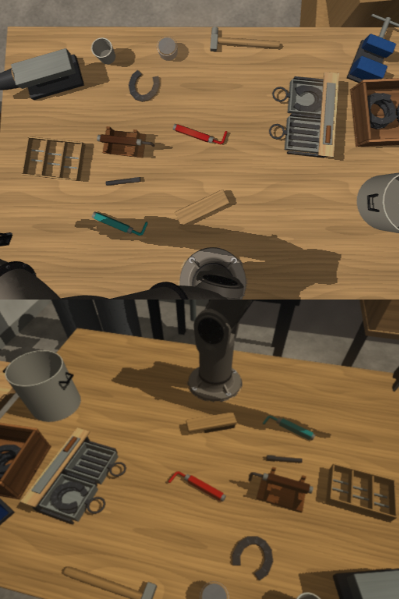

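The top view shows the brown hook on its stand at about (156,180), a turquoise look-alike at (145,285) and a red one at (254,175). The rack is on the right, with the shoe tray at about (390,125) and the bar tray at about (387,170). The brown one on the stand fits, and I'll confirm that in an enlarged crop.

Run:
```python
from h import *
t=bot.read_camera('top');s=bot.read_camera('scene')
A=cv2.resize(t[150:215,115:215],(400,260),interpolation=2);B=cv2.resize(t[85:215,335:435],(400,520),interpolation=2)
C=cv2.resize(s[205:275,305:405],(400,280),interpolation=2)
cv2.imwrite('pics/c.png',np.hstack([np.vstack([A,C]),np.vstack([B,np.zeros((20,400,3),np.uint8)])])[:,:,::-1])
def axis(n,l,k):
    d=bot.silhouettes(l,n)
    for x in d:
        ys,xs=np.nonzero(x['region']);print(n,l,x['location'],xs.min(),xs.max(),ys.min(),ys.max())
axis('top','hook_grip',0)
axis('top','shoe_ring',0);axis('top','bar_ring',0)
print(px2w('top',[[156,180]],.085),px2w('scene',[[364,236]],.085))
```

```text
top hook_grip [156.5, 180.5] 125 197 172 186
top hook_grip [150.7, 290.0] 121 185 275 301
top hook_grip [252.9, 172.5] 222 290 160 184
top bar_ring [389.1, 171.7] 363 410 149 195
[[0.48795751 0.31850455 0.085     ]] [[0.49659335 0.31927433 0.085     ]]
```

View pics/c.png

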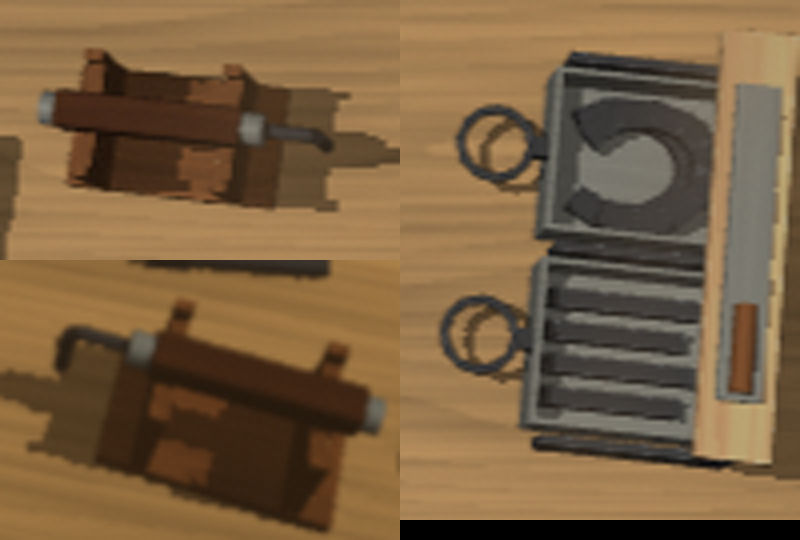

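Confirmed by the crop. The brown wooden hook lies on its stand with the handle from about (125,176) to (180,182) and the bend at (197,185). The shoe tray is in the upper bay with its ring at about (359,120), and the bar tray's ring is at (355,169).

Run:
```python
from h import *
P=px2w('top',[[125,176.3],[180.5,182.5],[197,185.5]],.09);print(P, np.linalg.norm(P[0]-P[1]),(P[0]+P[1])/2)
print('hook yaw',np.degrees(np.arctan2(*(P[0]-P[2])[[1,0]])))
Q=px2w('scene',[[305+145/4,205+88/4],[305+375/4,205+155/4],[305+65/4,205+90/4]],.085);print('scene',Q,np.degrees(np.arctan2(*(Q[1]-Q[0])[[1,0]])))
r=px2w('top',[[359.3,120.5],[355,168.7]],.028);d=r[0]-r[1];print(r,np.linalg.norm(d),'ring x yaw',np.degrees(np.arctan2(d[1],d[0]))+90)
o=bot.get_obs();q=o['tool_rot'];print(R.from_quat(q[[1,2,3,0]]).as_matrix())
c=bot.camera_info('wrist');T=R.from_quat(q[[1,2,3,0]]).as_matrix();print(T.T@(c['position']-o['eef_pos']),T.T@rot(c))
```

```text
[[0.49687984 0.40178933 0.09      ]
 [0.48062026 0.25088936 0.09      ]
 [0.47265202 0.2061326  0.09      ]] 0.1517734275086266 [0.48875005 0.32633935 0.09      ]
hook yaw 82.94109847581205
scene [[0.48404923 0.26316224 0.085     ]
 [0.49894599 0.40143961 0.085     ]
 [0.496499   0.21546507 0.085     ]] 83.85118498715283
[[ 0.67289136 -0.24785402  0.028     ]
 [ 0.53237304 -0.2327707   0.028     ]] 0.14132552378803145 ring x yaw 83.87329372175543
[[-9.60286268e-01  2.79016636e-01 -1.28540288e-05]
 [ 2.79016634e-01  9.60286266e-01  7.90412266e-05]
 [ 3.43973644e-05  7.23157167e-05 -9.99999997e-01]]
[ 0.07632083  0.00059894 -0.12614901] [[-7.39801301e-04  9.55456619e-01  2.95130652e-01]
 [ 9.99999483e-01  9.12841235e-04 -4.48544675e-04]
 [-6.97972408e-04  2.95130167e-01 -9.55456800e-01]]
```

carry_out(
  moves=[
    [[0,0,10],[-4.5,-2.7,0.4],8.5],
    [[0,0,20],[-9,-5.4,0.8],8.5],
    [[0,0,30],[-13.5,-8.1,1.2],8.5],
    [[0,0,40],[-18,-10.8,1.6],8.5],
    [[0,0,50],[-22.5,-13.5,2],8.5],
  ],
  newtons=60,
)

```text
t: 1.38
eef_pos: [0.3678, 0.4546, 0.2285]
tool_rot: [-0.0, 0.548, 0.836, 0.0]
contact_force: [0.5, 0.5, 0.3]
gripper_width: 0.994
```

```bash
cat >> h.py <<'E'
def go(P,yaw):
    "shift in cm (tool axes) and turn to TCP P with tool x at yaw (deg), z down; from measured pose"
    o=bot.get_obs();q=o['tool_rot'];T=R.from_quat(q[[1,2,3,0]]).as_matrix()
    y=np.radians(yaw);x=np.array([np.cos(y),np.sin(y),0]);G=np.c_[x,[x[1],-x[0],0],[0,0,-1]]
    print('t',o['t'],'p',o['eef_pos'].round(4),'yaw',np.degrees(np.arctan2(T[1,0],T[0,0])).round(2),'F',o['contact_force'].round(1),'w',round(o['gripper_width'],3))
    print('turn',np.degrees(R.from_matrix(T.T@G).as_rotvec()).round(2),'shift cm',(T.T@(np.array(P)-o['eef_pos'])*100).round(2))
E
python3 -c "
from h import *
go([.4885,.326,.20],83.4)"
```

```text
t 1.375 p [0.3678 0.4546 0.2285] yaw 113.47 F [0.5 0.5 0.3] w 0.994
turn [ 3.000e-02 -4.000e-02  3.007e+01] shift cm [-16.6    5.95   2.85]
```

carry_out(
  moves=[
    [[0,0,8],[-4.2,1.5,0.7],8.5],
    [[0,0,16],[-8.4,3,1.4],8.5],
    [[0,0,24],[-12.6,4.5,2.1],8.5],
    [[0,0,30],[-16.6,5.95,2.85],8.5],
    [[0,0,30],[-16.6,5.95,2.85],8.5],
  ],
)

```text
t: 2.0
eef_pos: [0.4906, 0.324, 0.1996]
tool_rot: [0.001, 0.747, 0.665, -0.0]
contact_force: [-1.2, 0.5, -0.0]
gripper_width: 0.998
```

```bash
python3 -c "
from h import *
save('wrist','d.png')
print(w2px('wrist',[[.4885,.326,.094]]))
for d in bot.silhouettes('hook_grip','wrist'):
  print(d['score'],d['location'],d['region'].sum())
go([.4885,.326,.20],83.4)"
```

```text
[[258.24915665 196.16045442]]
0.98 [258.7, 175.9] 6849
0.76 [322.3, 332.5] 1094
t 2.1 p [0.4882 0.328  0.1998] yaw 83.79 F [ 0.3  0.4 -0.2] w 0.99
turn [-0.01 -0.02  0.39] shift cm [-0.19  0.05 -0.02]
```

View pics/d.png

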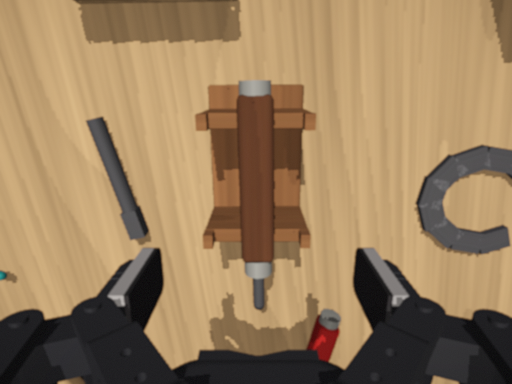

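The wrist view shows the brown hook in the stand: wood from (255,95) to (258,262), caps ending at rows 80 and 277, and upright lips at (256,120) and (256,239). I'll compute the grip point from these.

```bash
python3 -c "
from h import *
P=px2w('wrist',[[255,95],[258,262],[254.5,80],[258.5,277]],.094)
print(P,np.linalg.norm(P[0]-P[1]),np.linalg.norm(P[2]-P[3]),(P[0]+P[1])/2,(P[2]+P[3])/2,np.degrees(np.arctan2(*(P[0]-P[1])[[1,0]])))
L=px2w('wrist',[[202,121],[310,120],[208,240],[305,239]],.09);print(L,L.mean(0),np.degrees(np.arctan2(*(L[1]+L[0]-L[2]-L[3])[[1,0]])))
"
```

```text
[[0.49313065 0.39979523 0.094     ]
 [0.48132058 0.27301793 0.094     ]
 [0.49387338 0.40943407 0.094     ]
 [0.4802468  0.25948959 0.094     ]] 0.12732619795860767 0.15056237261437933 [0.48722561 0.33640658 0.094     ] [0.48706009 0.33446183 0.094     ] 84.67791282326695
[[0.45389096 0.38625362 0.09      ]
 [0.52978766 0.37865145 0.09      ]
 [0.44394665 0.29442633 0.09      ]
 [0.52012954 0.28699061 0.09      ]] [0.4869387 0.3365805 0.09     ] 83.90210265198579
```

```bash
python3 -c "
from h import *
go([.487,.335,.080],84.2)"
```

```text
t 2.1 p [0.4882 0.328  0.1998] yaw 83.79 F [ 0.3  0.4 -0.2] w 0.99
turn [-0.01 -0.02 -0.41] shift cm [ 0.68 -0.19 11.98]
```

carry_out(
  moves=[
    [[0,0,-0.4],[0.7,-0.2,3],8.5],
    [[0,0,-0.4],[0.7,-0.2,6],8.5],
    [[0,0,-0.4],[0.7,-0.2,9],8.5],
    [[0,0,-0.4],[0.7,-0.2,12],8.5],
    [[0,0,-0.4],[0.7,-0.2,12],8.5],
  ],
)

```text
t: 2.72
eef_pos: [0.4845, 0.3357, 0.078]
tool_rot: [-0.001, 0.741, 0.672, -0.002]
contact_force: [0.1, -0.3, 0.5]
gripper_width: 0.999
```

```bash
python3 -c "
from h import *
go([.487,.335,.080],84.2)"
```

```text
t 2.725 p [0.4845 0.3357 0.078 ] yaw 84.37 F [ 0.1 -0.3  0.5] w 0.999
turn [-0.21  0.14  0.17] shift cm [-0.05  0.25 -0.2 ]
```

carry_out(
  moves=[
    [[0,0,0],[0,0.1,0],8.5],
    [[0,0,0],[0,0.1,0],5],
    [[0,0,0],[0,0.1,0],2],
    [[0,0,0],[0,0.1,0],2],
    [[0,0,0],[0,0.1,0],2],
  ],
  newtons=60,
)

```text
t: 3.35
eef_pos: [0.4885, 0.3352, 0.0805]
tool_rot: [0.0, 0.742, 0.67, 0.001]
contact_force: [-0.7, -0.6, 4.7]
gripper_width: 0.288
```

carry_out(
  moves=[
    [[0,0,0],[0,0,0],2],
    [[0,0,0],[0,0,0],2],
    [[0,0,0],[0,0,0],2],
  ],
)

```text
t: 3.72
eef_pos: [0.4885, 0.3352, 0.0805]
tool_rot: [0.0, 0.742, 0.67, 0.001]
contact_force: [-0.3, -0.2, 5.3]
gripper_width: 0.298
```

```bash
python3 -c "
from h import *
go([.487,.335,.22],84.2)"
```

```text
t 3.725 p [0.4885 0.3352 0.0805] yaw 84.19 F [-0.3 -0.2  5.3] w 0.298
turn [ 0.05 -0.05 -0.01] shift cm [ -0.02  -0.13 -13.95]
```

carry_out(
  moves=[
    [[0,0,0],[0,0,-2],2],
    [[0,0,0],[0,0,-4],2],
    [[0,0,0],[0,0,-7],2],
    [[0,0,0],[0,0,-10],2],
    [[0,0,0],[0,0,-12],2],
  ],
)

```text
t: 4.35
eef_pos: [0.4881, 0.335, 0.2021]
tool_rot: [-0.0, 0.742, 0.67, 0.001]
contact_force: [0.8, 0.2, -1.6]
gripper_width: 0.292
```

```bash
python3 -c "
from h import *
r=np.array([.6729,-.2479,0]);y=np.radians(83.9);a=np.array([np.cos(y),np.sin(y),0])
print(r+.115*a)
p=r+.115*a;p[2]=.20
go(p,83.9)
print(bot.get_obs()['q'])"
```

```text
[ 0.68512037 -0.13355114  0.        ]
t 4.35 p [0.4881 0.335  0.2021] yaw 84.18 F [ 0.8  0.2 -1.6] w 0.292
turn [ 0.06 -0.07  0.28] shift cm [-44.61  24.35   0.18]
[-1.02928246  0.40923962  0.41956505  1.82997053 -0.20202149  0.94268843
 -0.62297495]
```

carry_out(
  moves=[
    [[0,0,0],[-4.5,2.5,0],2],
    [[0,0,0],[-9,4.9,0],2],
    [[0,0,0],[-13.5,7.4,0],2],
    [[0,0,0],[-18,9.8,0],2],
    [[0,0,0],[-22.5,12.2,0],2],
  ],
)

```text
t: 4.97
eef_pos: [0.5867, 0.0972, 0.2007]
tool_rot: [-0.0, 0.742, 0.67, 0.0]
contact_force: [0.3, -1.1, -2.2]
gripper_width: 0.293
```

carry_out(
  moves=[
    [[0,0,0],[-4.5,2.5,0],2],
    [[0,0,0],[-9,4.9,0],2],
    [[0,0,0],[-13.5,7.4,0],2],
    [[0,0,0],[-18,9.8,0],2],
    [[0,0,0.3],[-22,12.1,0],2],
  ],
)

```text
t: 5.6
eef_pos: [0.6847, -0.1342, 0.2007]
tool_rot: [-0.0, 0.744, 0.668, -0.0]
contact_force: [1.2, 0.4, -0.3]
gripper_width: 0.295
```

carry_out(
  moves=[
    [[0,0,0],[0,0,0],2],
    [[0,0,0],[0,0,0],2],
  ],
)

```text
t: 5.85
eef_pos: [0.6843, -0.1318, 0.2]
tool_rot: [-0.001, 0.744, 0.668, 0.0]
contact_force: [-0.7, 0.2, -1.8]
gripper_width: 0.296
```

```bash
python3 -c "
from h import *
save('wrist','e.png')
go([.6851,-.1336,.1],83.9)
for z in(.028,):print(w2px('wrist',[[.6729,-.2479,z]]))
T=bot.get_obs()
"
```

```text
t 5.9 p [ 0.6844 -0.1308  0.1999] yaw 83.97 F [ 0.8  0.5 -1.5] w 0.295
turn [-0.04 -0.07  0.07] shift cm [-0.28  0.11  9.99]
[[259.7798197  283.40110282]]
```

View pics/e.png

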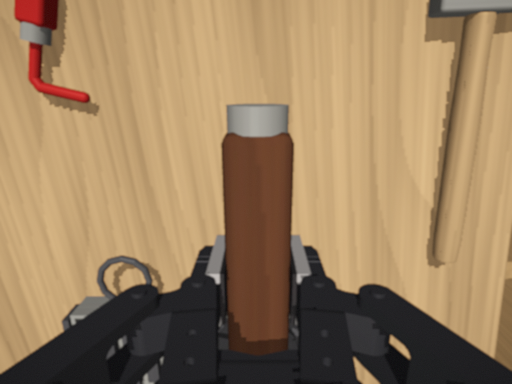

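The wrist view shows the bar ring at about (124,283), while the hand hides the shoe ring. I'll use the bar ring as a cross-check and look from the scene and top cameras.

```bash
python3 -c "
from h import *
b=px2w('wrist',[[124,282]],.028)[0];y=np.radians(83.9);print('bar',b,'shoe by offset',b+.14*np.array([np.sin(y),-np.cos(y),0]))
t=bot.read_camera('top');s=bot.read_camera('scene')
r=[.6729,-.2479,.028]
print(w2px('top',[r]),w2px('scene',[r]))
a=t[70:200,300:430];c=s[210:340,60:190]
cv2.imwrite('pics/f.png',cv2.resize(np.hstack([a,c]),None,fx=3,fy=3,interpolation=2)[:,:,::-1])
"
```

```text
bar [ 0.53256165 -0.23141322  0.028     ] shoe by offset [ 0.67176897 -0.24629019  0.028     ]
[[359.31600265 120.49712211]] [[122.18032973 262.79573207]]
```

View pics/f.png

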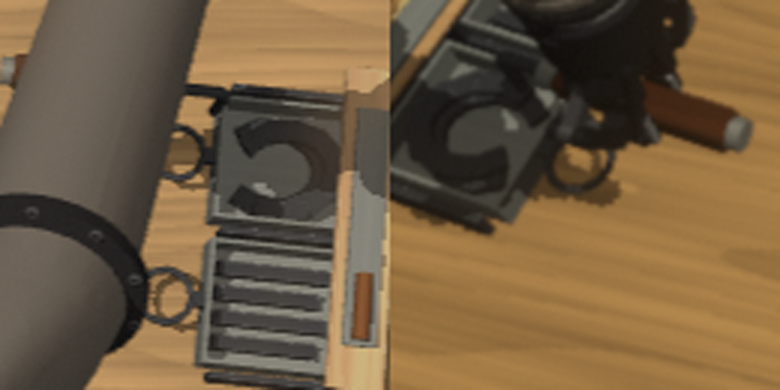

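```bash
python3 -c "
from h import *
# rod bend top z: grip .202+~.0 => rod axis ; check bend px (372,105.5)
for z in(.2,.21):print(px2w('top',[[373,105.5]],z))
print('scene ring',px2w('scene',[[123.5,265]],.028))
y=np.radians(84);p=bot.get_obs()['eef_pos'];print('tip exp',p-.115*np.array([np.cos(y),np.sin(y),0]))
go([.6849,-.1327,.105],83.9)
"
```

```text
[[ 0.65980192 -0.24418234  0.2       ]]
[[ 0.65645017 -0.2416269   0.21      ]]
scene ring [[ 0.67756205 -0.24218459  0.028     ]]
tip exp [ 0.67251801 -0.24468931  0.19990731]
t 6.0 p [ 0.6845 -0.1303  0.1999] yaw 84.03 F [-0.9  0.3 -2.1] w 0.293
turn [-0.03 -0.06  0.13] shift cm [-0.24  0.06  9.49]
```

carry_out(
  moves=[
    [[0,0,0.1],[-0.2,0.1,4],2],
    [[0,0,0.1],[-0.2,0.1,8],2],
    [[0,0,0.1],[-0.2,0.1,10.5],2],
    [[0,0,0.1],[-0.2,0.1,10.5],2],
  ],
)

```text
t: 6.5
eef_pos: [0.6839, -0.1326, 0.0928]
tool_rot: [-0.002, 0.744, 0.668, -0.001]
contact_force: [-0.1, 0.9, -1.1]
gripper_width: 0.291
```

```bash
python3 -c "
from h import *
s=save('scene','g.png',(80,210,210,330),5)
t=[.6735,-.2465]
print((w2px('scene',[t+[.028],t+[.046]])-[80,210])*5)
go([.6857,-.1322,.062],83.9)
"
```

```text
[[212.99265476 265.67419731]
 [201.46345972 250.46527345]]
t 6.55 p [ 0.6852 -0.1333  0.0946] yaw 83.87 F [ 1.4  0.5 -0.5] w 0.29
turn [-0.08 -0.02 -0.03] shift cm [0.11 0.05 3.26]
```

View pics/g.png

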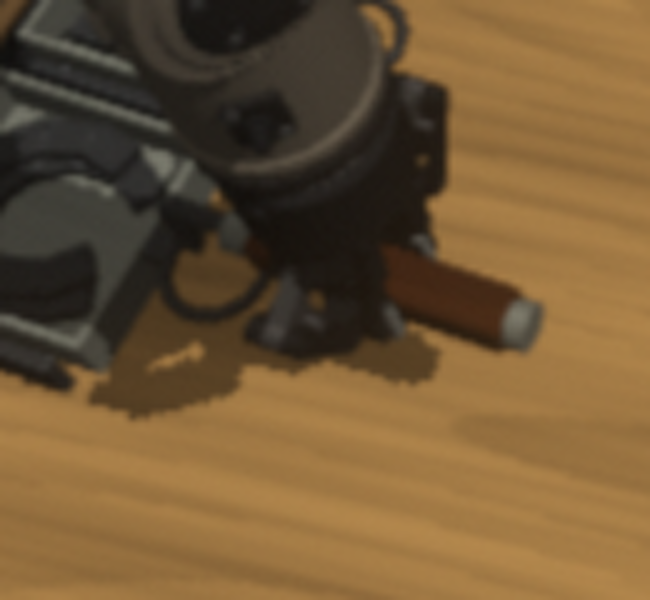

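The scene crop shows the ring spanning columns 160–275, centred near (217,266) against a predicted (213,266). The prong is just above it at about (190,235), so I'll lower it.

carry_out(
  moves=[
    [[0,0,0],[0,0,1],2],
    [[0,0,0],[0,0,2],2],
    [[0,0,0],[0,0,2.8],2],
    [[0,0,0],[0,0,2.8],2],
  ],
)

```text
t: 7.05
eef_pos: [0.6849, -0.1343, 0.0659]
tool_rot: [-0.001, 0.744, 0.668, -0.0]
contact_force: [0.4, 0.1, -1.4]
gripper_width: 0.298
```

```bash
python3 -c "
from h import *
go([.6857,-.1322,.062],83.9)
"
```

```text
t 7.05 p [ 0.6849 -0.1343  0.0659] yaw 83.79 F [ 0.4  0.1 -1.4] w 0.298
turn [-0.09 -0.01 -0.11] shift cm [0.21 0.06 0.39]
```

carry_out(
  moves=[
    [[0,0,0],[0,0,0.3],2],
    [[0,0,0],[1,0,0.3],2],
    [[0,0,0],[2,0,0.3],2],
    [[0,0,0],[3.2,0,0.3],2],
    [[0,0,0],[4.4,0,0.3],2],
  ],
)

```text
t: 7.68
eef_pos: [0.6902, -0.0902, 0.0638]
tool_rot: [0.0, 0.744, 0.668, -0.0]
contact_force: [0.2, -2.1, -2.4]
gripper_width: 0.292
```

```bash
python3 -c "
from h import *
a=bot.read_camera('top')[60:210,300:440];b=bot.read_camera('scene')[180:330,60:200]
cv2.imwrite('pics/i.png',cv2.resize(np.hstack([a,b]),None,fx=2.8,fy=2.8,interpolation=2)[:,:,::-1])
go([.6857,-.1322,.062],83.9)
"
```

```text
t 7.775 p [ 0.6906 -0.088   0.0637] yaw 83.94 F [-0.5  0.  -1.4] w 0.295
turn [-0.01 -0.07  0.04] shift cm [-4.44 -0.02  0.17]
```

View pics/i.png

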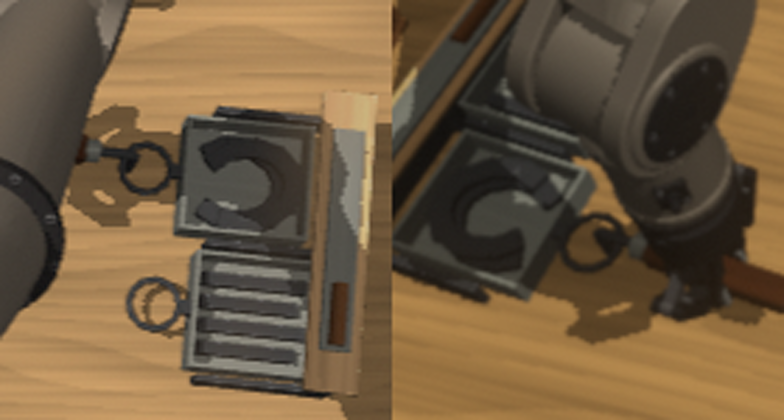

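The shoe tray is moving out, about 27 mm so far: its ring is at (147,167) in the left half, with the prong inside. The bar tray hasn't moved. I'll drag on.

carry_out(
  moves=[
    [[0,0,0],[1.2,0,0],2],
    [[0,0,0],[2.5,0,0],2],
    [[0,0,0],[3.8,0,0],2],
    [[0,0,0],[5.1,0,0],2],
    [[0,0,0],[6.4,0,0],2],
  ],
)

```text
t: 8.4
eef_pos: [0.6972, -0.0261, 0.0638]
tool_rot: [0.0, 0.744, 0.668, -0.0]
contact_force: [-0.3, -2.4, -1.5]
gripper_width: 0.295
```

carry_out(
  moves=[
    [[0,0,0],[1.3,0,0],2],
    [[0,0,0],[2.6,0,0],2],
    [[0,0,0],[3.9,0,0],2],
    [[0,0,0],[5.1,0,0],2],
    [[0,0,0],[5.9,0,0],2],
  ],
)

```text
t: 9.02
eef_pos: [0.7036, 0.0327, 0.0638]
tool_rot: [-0.0, 0.744, 0.668, 0.0]
contact_force: [-0.8, -3.2, -1.3]
gripper_width: 0.294
```

carry_out(
  moves=[
    [[0,0,0],[0,0,0],2],
    [[0,0,0],[-0.8,0,0],2],
    [[0,0,0],[-1.4,0,0],2],
    [[0,0,0],[-1.4,0,0],2],
  ],
)

```text
t: 9.52
eef_pos: [0.7019, 0.016, 0.0639]
tool_rot: [0.0, 0.745, 0.667, -0.0]
contact_force: [0.6, 0.3, -1.6]
gripper_width: 0.291
```

```bash
python3 -c "
from h import *
a=bot.read_camera('top')[60:210,270:440];b=bot.read_camera('scene')[180:330,60:230]
cv2.imwrite('pics/j.png',cv2.resize(np.hstack([a,b]),None,fx=2.3,fy=2.3,interpolation=2)[:,:,::-1])
go([.6857,-.1322,.062],83.9)
"
```

```text
t 9.625 p [0.702  0.0174 0.0639] yaw 83.76 F [-0.1  0.6 -1.2] w 0.295
turn [ 0.   -0.02 -0.14] shift cm [-15.05   0.     0.18]
```

View pics/j.png

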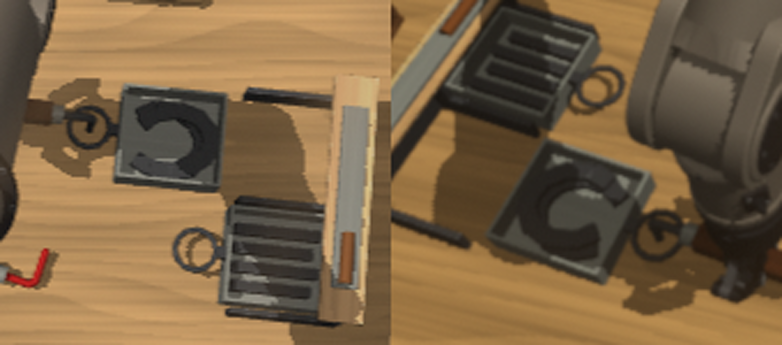

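The shoe tray is fully out, with a gap of about 20–28 mm to the guides, and the bar tray is still in place. The prong is near the ring centre, so I'll lift straight up.

carry_out(
  moves=[
    [[0,0,0],[0,0,-1.5],2],
    [[0,0,0],[0,0,-3.5],2],
    [[0,0,0],[0,0,-6],2],
    [[0,0,0],[0,0,-10],2],
    [[0,0,0],[0,0,-13.8],2],
  ],
)

```text
t: 10.25
eef_pos: [0.7023, 0.0177, 0.205]
tool_rot: [0.001, 0.744, 0.668, 0.001]
contact_force: [-0.5, 1.0, -1.3]
gripper_width: 0.297
```

```bash
python3 -c "
from h import *
go([.4885,.3352,.2],84.2)
"
```

```text
t 10.25 p [0.7023 0.0177 0.205 ] yaw 83.8 F [-0.5  1.  -1.3] w 0.297
turn [ 0.11 -0.03 -0.4 ] shift cm [ 29.25 -24.69   0.46]
```

carry_out(
  moves=[
    [[0,0,0],[3.7,-3.1,0],2],
    [[0,0,0],[7.4,-6.2,0],2],
    [[0,0,0],[11,-9.3,0],2],
    [[0,0,0],[14.7,-12.4,0],2],
    [[0,0,0],[18.4,-15.5,0],2],
  ],
)

```text
t: 10.88
eef_pos: [0.5673, 0.2188, 0.2037]
tool_rot: [0.0, 0.744, 0.668, 0.001]
contact_force: [-0.4, 1.1, -1.3]
gripper_width: 0.295
```

carry_out(
  moves=[
    [[0,0,-0.1],[3.7,-3.1,0.2],2],
    [[0,0,-0.2],[7.4,-6.2,0.4],2],
    [[0,0,-0.4],[10.8,-9.2,0.5],2],
    [[0,0,-0.4],[10.8,-9.2,0.5],2],
    [[0,0,-0.4],[10.8,-9.2,0.5],2],
  ],
)

```text
t: 11.5
eef_pos: [0.4886, 0.3344, 0.1981]
tool_rot: [0.0, 0.742, 0.67, 0.001]
contact_force: [0.5, -0.6, -1.6]
gripper_width: 0.295
```

```bash
python3 -c "
from h import *
go([.4885,.3352,.0805],84.2)
save('wrist','k.png')
"
```

```text
t 11.5 p [0.4886 0.3344 0.1981] yaw 84.19 F [ 0.5 -0.6 -1.6] w 0.295
turn [ 0.09 -0.06 -0.01] shift cm [ 0.06 -0.04 11.76]
```

View pics/k.png

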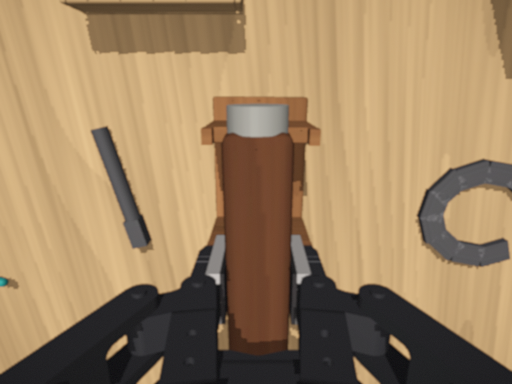

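The handle sits unchanged in the gripper (cap at (258,120), as before the drag) and is centred over the stand. I'll lower it.

carry_out(
  moves=[
    [[0,0,0],[0,0,3.5],2],
    [[0,0,0],[0,0,7],2],
    [[0,0,0],[0,0,9.5],2],
    [[0,0,0],[0,0,11],2],
    [[0,0,0],[0,0,11.5],2],
  ],
)

```text
t: 12.18
eef_pos: [0.4885, 0.3338, 0.0815]
tool_rot: [0.0, 0.743, 0.67, -0.0]
contact_force: [0.4, 0.5, -1.5]
gripper_width: 0.294
```

carry_out(
  moves=[
    [[0,0,0],[0,0,0.1],2],
    [[0,0,0],[0,0,0.2],2],
  ],
)

```text
t: 12.42
eef_pos: [0.4886, 0.3351, 0.0807]
tool_rot: [-0.0, 0.742, 0.67, 0.001]
contact_force: [0.2, -0.3, -1.9]
gripper_width: 0.292
```

```bash
python3 -c "
from h import *
go([.4885,.3352,.0805],84.2)
"
```

```text
t 12.425 p [0.4886 0.3351 0.0807] yaw 84.19 F [ 0.2 -0.3 -1.9] w 0.292
turn [ 0.06 -0.07 -0.01] shift cm [ 0.01 -0.01  0.02]
```

carry_out(
  moves=[
    [[0,0,0],[0,0,0.1],2],
    [[0,0,0],[0,0,0.1],2],
  ],
)

```text
t: 12.68
eef_pos: [0.4886, 0.335, 0.0805]
tool_rot: [-0.0, 0.742, 0.67, 0.001]
contact_force: [-3.2, -1.1, 8.7]
gripper_width: 0.296
```

Contact. I'll release and rise, opening gradually.

carry_out(
  moves=[
    [[0,0,0],[0,0,-0.05],2.6],
    [[0,0,0],[0,0,-0.05],3.2],
    [[0,0,0],[0,0,-0.05],5],
    [[0,0,0],[0,0,-0.05],8.5],
    [[0,0,0],[0,0,-0.05],8.5],
  ],
)

```text
t: 13.3
eef_pos: [0.488, 0.3346, 0.0792]
tool_rot: [0.0, 0.742, 0.67, -0.0]
contact_force: [-0.2, -0.4, 0.6]
gripper_width: 0.971
```

carry_out(
  moves=[
    [[0,0,0],[0,0,0],8.5],
    [[0,0,0],[0,0,-2],8.5],
    [[0,0,0],[0,0,-5],8.5],
    [[0,0,0],[0,0,-8.5],8.5],
    [[0,0,0],[0,0,-12],8.5],
  ],
)

```text
t: 13.92
eef_pos: [0.4882, 0.3345, 0.2018]
tool_rot: [0.0, 0.742, 0.67, 0.001]
contact_force: [-0.1, 1.2, -0.3]
gripper_width: 0.992
```

carry_out(
  moves=[
    [[0,0,0],[0,0,0],8.5],
    [[0,0,0],[0,0,0],8.5],
  ],
)

```text
t: 14.18
eef_pos: [0.4877, 0.3346, 0.1997]
tool_rot: [-0.0, 0.742, 0.67, 0.0]
contact_force: [-0.2, 0.3, -1.2]
gripper_width: 0.999
```

```bash
python3 -c "
from h import *
w=save('wrist','l1.png');a=bot.read_camera('top');b=bot.read_camera('scene')
h=lambda i:cv2.resize(i,(400,300),interpolation=cv2.INTER_AREA)
cv2.imwrite('pics/l.png',np.vstack([np.hstack([h(w),h(b)]),np.hstack([h(a[60:210,240:440]),h(b[180:330,60:260])])])[:,:,::-1])
go([.4885,.3352,.2],84.2)
for d in bot.silhouettes('hook_grip','wrist')[:1]:
  ys,xs=np.nonzero(d['region']);print(d['score'],d['location'],xs.min(),xs.max(),ys.min(),ys.max())
"
```

```text
t 14.325 p [0.4874 0.3343 0.1984] yaw 84.2 F [-0.9 -0.6  0.3] w 1.0
turn [-0.07  0.08 -0.  ] shift cm [ 0.1   0.1  -0.16]
0.88 [325.7, 339.6] 309 341 317 361
```

View pics/l.png

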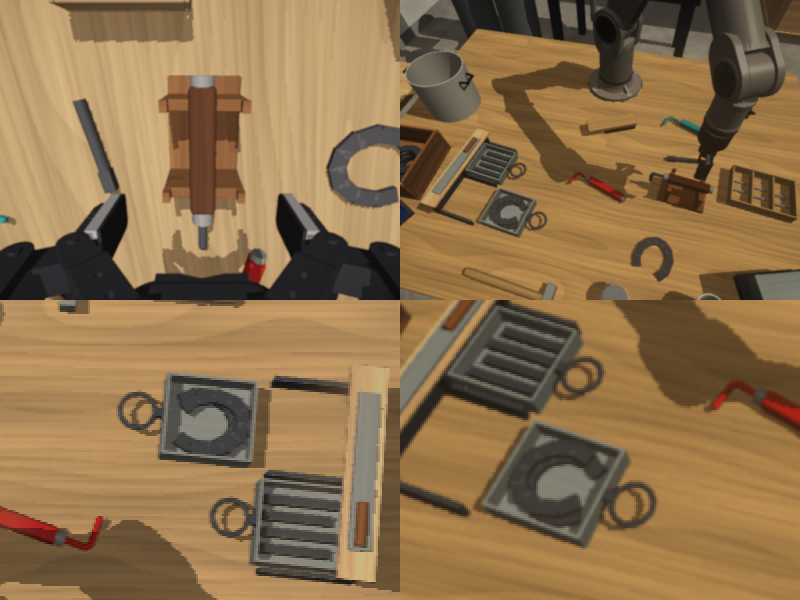

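The hook is back level in its stand with the prong end at (204,235), and the tray is clear with a gap to the guides. The bar tray is in place and the gripper is free, so I'm handing in.

```bash
python3 -c "
from h import *
print(bot.hand_in())"
```

```text
the job is handed in; nothing more can be done
None
```

The job is done and handed in, at about 14.3 s on the robot's clock. I took the brown hook from its stand and dragged the horseshoe tray about 150 mm out of the rack. Then I unhooked it, set the hook back on its stand at the pose I picked it up from (to within about 1 mm) and let go.

**What the last checks showed:**
- **Horseshoe tray:** the final pictures show it completely clear of the rack, with a gap of about 20–28 mm to the guides.
- **Bar tray:** it looks unmoved in its bay.
- **Hook:** it lies level in the stand with the prong down. The gripper is open and about 12 cm above, touching nothing.
- **Forces:** the highest reading was about 9 N, as the hook touched down on the stand.

**What disagreed or failed:**
- **Position estimates:** the top, wrist and scene cameras put the ring up to about 6 mm apart, and the top and wrist cameras put the hook's grip point about 10 mm apart. Both were close enough for the grasp and the hooking.
- **Final network check:** on the last wrist picture its best match for the hook was the red look-alike. I judged the hook's final pose by eye and from the arm's own position.

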